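# Get the measuring jug out from behind the cleaning supplies

### The arm

A 6-joint arm with a two-finger parallel gripper is mounted at the origin on the work surface. World frame = base frame: x ahead of the robot, y to its left, z up, the work surface at z = 0. Lengths are in m, angles in rad, forces in N, time in s.
With the tool pointing down it reaches from about 0.275 to 0.825 m from the base axis. Payload 5.2 kg.
Tool frame: the origin (TCP) lies at the very end of the fingers, on their centre line; the grasp point (between the pads) lies 19 mm behind it; z points along the fingers, y is the line along which they close (so a half turn about z gives the same grasp; the last joint's range is limited). The gripper opens to 93 mm and grips with 3 to 60 N. Pads are 15 mm wide; open, the fingers measure 128 mm over their backs; the gripper's body (75 mm by 188 mm) begins 65 mm behind the grasp point.
Start: joints at [-1.417, 0.259, 1.535, -0, 1.348, -0.203], TCP at [0.192, -0.515, 0.184] pointing down, gripper open.
Joint ranges: [-3.14, 3.14], [-0.91, 2.08], [0.19, 2.58], [-1.22, 4.36], [0.22, 2.71], [-3.12, 3.12]. Speed limits (rad/s): [2.57, 2.57, 3.14, 3.14, 3.14, 3.14].

### API

Orientations are given as [roll, pitch, yaw] about the fixed x, y, z axes, in that order (R = Rz(yaw) Ry(pitch) Rx(roll)).
In Python, from cell import manip gives the robot as it stands.
- The arm moves only by the tool send_rows, never from a script. Its argument "increments" is text: rows parted by semicolons, each of 7 numbers parted by spaces: the shift along the world's x, y, z in mm, then the turn, a rotation vector about the world's x, y, z in rad, then the closure, from -1 (fully open) to 1 (shut), so that 0 is half open. A call has 1 to 10 rows; each row shifts and turns the commanded pose from where the row before left it; what a row does not reach is not made up. A row lasts 1/12 s, in which the tool goes at most 41.7 mm and 7.16 degrees, less where a joint would pass 70% of its speed; a pose out of reach is approached as far as the arm can. A call with a gripper value outside its range is refused whole. The fingers move at their own pace and stop on an object; "force" is the grip in N (left out, the last holds). Time passes only in rows, so rows that do not move let the fingers close. It gives the time, the measured TCP pose, the force, the opening and the grip force at its end, in the units of the state.
- manip.state(): the state, without advancing time (a new reading comes with each control period).
- manip.capture(name): name is "scene" or "top" or "wrist"; returns a dict with "pixels" (420x560x3 uint8, blue, green, red), "range_z" (420x560 float32, m along the optical axis (not along the pixel's ray), 0 where there is no reading), "mtx" (3x3 intrinsics, pixels), "R" (3x3) and "t" (3): a world point X has camera coordinates R X + t; the wrist camera has in their place "mount" (4x4, takes a point from camera to tool coordinates, whose origin is the TCP and whose axes are the flange's). Camera axes: x right, y down, z forward; pixel columns grow to the right and rows downward; lengths in m; the calibration is good to about 2 mm. A picture is of the moment at which its call begins: read the wrist's pose just before it.
- manip.job_done(): hands the job in; it is judged then, once.
The state is a dict: "t": time; "joint_pos": joint angles; "joint_vel": joint speeds; "joint_efforts": joint torques, N m; "position": TCP position; "tcp_rot": TCP orientation; "ft_force": force on the tool from outside, world axes, zero at the start; "wrist_torque": the same for the moment, N m; "opening": finger opening in m; "gripper_force": force on a finger pad.
Only numpy, scipy, OpenCV 4.12 (cv2) and the standard library are available. Lean on these libraries where they do the work, as an engineer would, in place of code of your own. Each camera call takes 0.05 s, during which the arm holds its last target. There are 200 camera calls.

### The job

The glass measuring jug stands at the back, behind a can, a bottle and a carton: clear all three onto the dark ribbed drying mat at the side, standing upright, and only then take the jug out and set it down gently, upright, inside the steel saucer. When the jug is there, put the three back where they belong, each standing squarely on the cork pad of its own shape with its whole foot on the pad (can on the round one, bottle on the square one, carton on the oblong one). Do not tip the things over or shift the bottle brush.

Things in the scene. Friction and masses are not known exactly. Their poses are not given: they have to be found in the camera images.
- can_center (a point): Round white scouring-powder can, 56 mm across, 120 mm tall, about 0.25 kg; this point is its centre, 60 mm above its foot; z is up along its axis. It starts on the round pad. The tops of can, bottle and carton are 115 to 120 mm above their feet; they can be gripped at 80 mm above the foot (below the bottle's shoulder), so that the hand stays above their neighbours, which stand 115 mm apart centre to centre.
- bottle_center (a point): White square bottle: body 52 x 52 mm and 98 mm tall, with a grey round cap 30 mm across and 20 mm tall on top (118 mm in all), about 0.25 kg; this point is its centre, 59 mm above its foot; x and y are square to its sides, z up. It starts on the square pad.
- carton_center (a point): Oblong white carton, 42 mm (its x) by 84 mm (its y), 115 mm tall, closed and stiff, about 0.25 kg; this point is its centre, 57.5 mm above its foot; z up. Grip it across the 42 mm. It starts on the oblong pad.
- jug_center (a point): Small clear glass measuring jug, upright, 58 mm across at the foot, 60 mm at the rim, 85 mm tall, wall 4 mm, about 0.22 kg; this point is on its axis, 42.5 mm above its foot; z up. A loop handle reaches out along its +x to 58 mm from the axis, between 20 and 78 mm above the foot; a small spout points along -x. Grip it across its y, about 50 mm above its foot. It starts about 125 mm behind (farther from the robot than) the row of pads, on a liner whose top is at height 3 mm.
- round_pad: Fixed round cork pad, 82 mm across, 4 mm thick, the can's place; origin at the centre of its underside, top 4 mm above the origin. The three pads lie in a row from left to right on a thin grey liner; which shape lies where in the row changes.
- square_pad: Fixed square cork pad, 78 x 78 mm, 4 mm thick, the bottle's place; origin at the centre of its underside, top 4 mm above the origin; x and y square to its sides.
- oblong_pad: Fixed oblong cork pad, 68 mm (x) by 110 mm (y), 4 mm thick, the carton's place; origin at the centre of its underside, top 4 mm above the origin.
- drying_mat: Fixed dark rubber drying mat with cross ribs, 310 mm (its x) by 140 mm (its y), 5 mm thick, empty, to the left or right of the row; origin at the centre of its underside, top 5 mm above the origin. The three things fit on it side by side along its x, 105 mm apart.
- saucer: Fixed round steel saucer on the side away from the mat, 96 mm across, rim 10 mm high, flat inside 86 mm across; origin at the centre of its underside, inner floor 4 mm above the origin.
- brush_center (a point): Bottle brush lying loose 120 to 135 mm beyond the saucer (farther from the robot), white handle and grey bristles, 200 mm long, 30 mm high, lying roughly from left to right; this point is its middle, 15 mm above the floor; its y runs along it to the bristle end. To be left alone.

How it is judged:
By the outcome, as a careful person would: the job done as asked, in the order asked, and still so for the second after the job is handed in, with the robot touching nothing.
It also fails if it takes over 144 s, if anything falls off the work surface, if the arm or the gripper's body presses on something with over 40 N, if the wrist force passes 120 N, or if a joint passes its speed limit or range.

## Working session

There is one attempt and no reset: what is moved stays moved. The work goes in short steps, Python scripts to look and compute and a tool call to move; the robot and the scene stay as the last step left them, time stands still between calls to the robot, and variables do not carry over. Pictures are saved under pics/ and viewed, at most 14 in all, crops included, and the job is handed in when it is done.

Besides the shell and the picture viewer there is one more tool, called after ">>>" as name(argument=value, ...), one argument or row to a line, values as JSON. send_rows: Moves the arm, as the interface text tells. Its arguments: {"type":"object","properties":{"increments":{"type":"string"},"force":{"type":"number"}},"required":["increments"]}

```bash
mkdir -p pics; ls
python3 - <<'E'
from cell import manip
import cv2,numpy as np
for n in("scene","top"):
    c=manip.capture(n); cv2.imwrite(f"pics/{n}0.png",c["pixels"]); np.savez(f"{n}0.npz",**{k:v for k,v in c.items() if v is not None})
    print(n,c["mtx"].tolist(),np.round(-c["R"].T@c["t"],3),np.round(c["R"],3).tolist())
print(manip.state())
E
```

```text
pics
scene [[443.6467929801512, 0.0, 286.6965523302311], [0.0, 443.6467929801512, 208.51917560512143], [0.0, 0.0, 1.0]] [ 1.087 -0.515  0.848] [[0.711, 0.703, -0.015], [0.504, -0.524, -0.687], [-0.491, 0.481, -0.727]]
top [[456.0759869598456, 0.0, 285.1185276574987], [0.0, 456.0759869598456, 209.2305625929252], [0.0, 0.0, 1.0]] [0.488 0.002 1.053] [[-0.012, -1.0, -0.023], [-0.998, 0.014, -0.066], [0.066, 0.022, -0.998]]
{'t': 0.1, 'joint_pos': array([-1.41677296e+00,  2.59279312e-01,  1.53593781e+00,  1.99674013e-05,
        1.34801804e+00, -2.02790263e-01]), 'joint_vel': array([-0.00025751, -0.00020803, -0.00238553, -0.00136227, -0.00053472,
       -0.00066181]), 'joint_efforts': array([ 2.30971418e-03, -4.38207650e+01, -2.84645426e+01,  7.19736074e-02,
        3.62429617e-02, -5.70981138e-05]), 'position': array([ 0.19206016, -0.51480391,  0.18301033]), 'tcp_rot': array([-3.13998773e+00, -3.49872394e-04,  3.56808924e-01]), 'ft_force': array([-0.82000544, -0.66069372,  0.58262956]), 'wrist_torque': array([-0.04567048, -0.00815883, -0.00126097]), 'gripper_force': 0.0, 'opening': 0.09288255770029609}
```

View pics/top0.png

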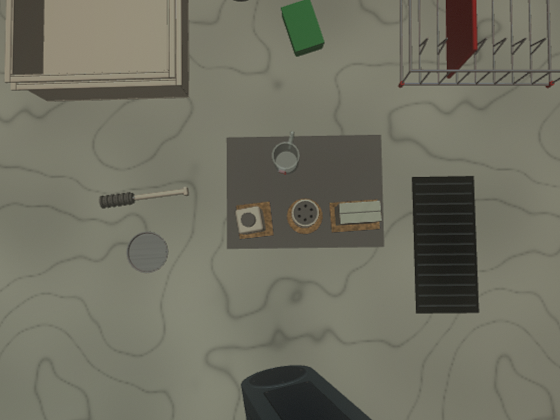

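View pics/scene0.png

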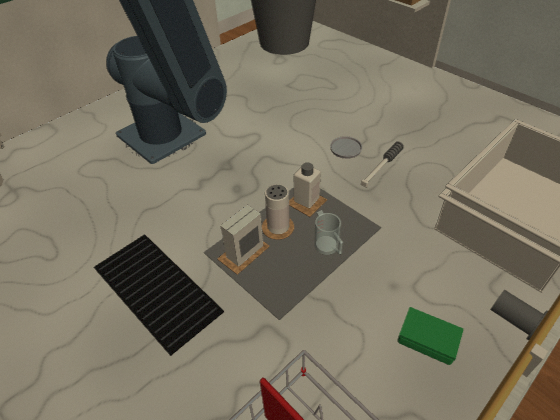

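The top view has +x up and +y left. The bottle is at (249,219), the can at (305,212) and the carton at (360,212). The jug is at (286,156) with its handle up and to the right, the mat at (446,245) and the saucer at (148,252). The brush lies behind the saucer.

```bash
cat > h.py <<'E'
import numpy as np,cv2
from cell import manip
def cloud(c):
    K,R,t=c["mtx"],c["R"],c["t"]; d=c["range_z"]; v,u=np.indices(d.shape)
    P=np.stack([(u-K[0,2])/K[0,0]*d,(v-K[1,2])/K[1,1]*d,d],-1)
    return (P-t)@R   # R^T(P-t)
def onplane(c,uv,z):
    K,R,t=c["mtx"],c["R"],c["t"]; uv=np.atleast_2d(uv).astype(float)
    r=np.c_[(uv[:,0]-K[0,2])/K[0,0],(uv[:,1]-K[1,2])/K[1,1],np.ones(len(uv))]@R
    o=-R.T@t; return o[:2]+r[:,:2]*((z-o[2])/r[:,2])[:,None]
def rect(xy):
    (cx,cy),(w,h),a=cv2.minAreaRect((np.asarray(xy)*1000).astype(np.float32)); return np.round([cx,cy,w,h,a],1)
E
python3 - <<'E'
from h import *
c=dict(np.load("top0.npz")); P=cloud(c); hsv=cv2.cvtColor(c["pixels"],cv2.COLOR_BGR2HSV); v,u=np.indices(P.shape[:2])
def box(a,b,e,d): return (u>=a)&(u<b)&(v>=e)&(v<d)
print("floor z",np.median(P[320:350,200:280,2]),"liner",np.median(P[180:195,310:370,2]))
for n,b in dict(bottle=(230,278,198,245),can=(282,326,195,238),carton=(327,385,195,238),jug=(268,303,128,178)).items():
    m=box(*b); z=P[...,2]
    print(n,"zmax",np.percentile(z[m],[50,90,98]))
    for lo,hi in ((.085,.108),(.108,.135)):
        k=m&(z>lo)&(z<hi)
        if k.sum()>10: print("  top",lo,k.sum(),rect(P[k][:,:2]),np.round(np.median(z[k]),3))
    # cork: saturated brown
    k=m&(hsv[...,1]>90)&(hsv[...,0]<20)
    if k.sum()>20: print("  cork",k.sum(),rect(onplane(c,np.c_[u[k],v[k]],.007)), np.round(np.median(z[k]),4))
k=box(405,490,170,320)&(hsv[...,2]<45); print("mat",rect(onplane(c,np.c_[u[k],v[k]],.005)))
print(hsv[252,148],hsv[252,115],hsv[156,290])
k=box(120,178,222,282); z=P[...,2]; g=cv2.cvtColor(c["pixels"],cv2.COLOR_BGR2GRAY)
cir=cv2.HoughCircles(cv2.medianBlur(g[215:290,110:185],3),cv2.HOUGH_GRADIENT_ALT,1,50,param1=100,param2=.6,minRadius=15,maxRadius=26)
print("saucer",cir, onplane(c,cir[0,:1,:2]+[110,215],.01))
big=cv2.resize(c["pixels"][120:250,220:392],None,fx=4.6,fy=4.6,interpolation=cv2.INTER_CUBIC); cv2.imwrite("pics/crop.png",cv2.convertScaleAbs(big,alpha=1.4))
E
```

```text
floor z 0.0008544165953593146 liner 0.0037983861335902838
bottle zmax [0.00648364 0.10783701 0.12734512]
  top 0.085 412 [530.   98.2  52.1  52.2  10. ] 0.105
  top 0.108 206 [530.   99.4  45.7  41.9   6.1] 0.125
  cork 457 [534.3  95.4  77.7  77.7   6. ] 0.0078
can zmax [0.00658437 0.12935846 0.13134428]
  top 0.085 18 [523.  -15.   51.3  17.5  77.5] 0.098
  top 0.108 581 [541.4 -18.5  52.8  53.1  89.4] 0.128
  cork 336 [539.7 -19.5  80.7  75.   85.4] 0.0075
carton zmax [0.00802072 0.12390107 0.12587944]
  top 0.085 34 [ 525.2 -117.4   81.9   34.4   63.8] 0.094
  top 0.108 870 [ 542.2 -131.    42.1   84.9    3.1] 0.123
  cork 460 [ 541.4 -133.3   67.9  109.6    3.4] 0.0079
jug zmax [0.00578655 0.08664686 0.09065653]
  top 0.085 193 [665.8  21.8  58.2  62.4  33.5] 0.089
mat [ 474.5 -337.1  138.5  307.9   89.9]
[ 34  17 107] [ 30  31 124] [ 35  25 113]
saucer [[[36.      37.      20.00572]]] [[0.46337035 0.34482278]]
```

View pics/crop.png

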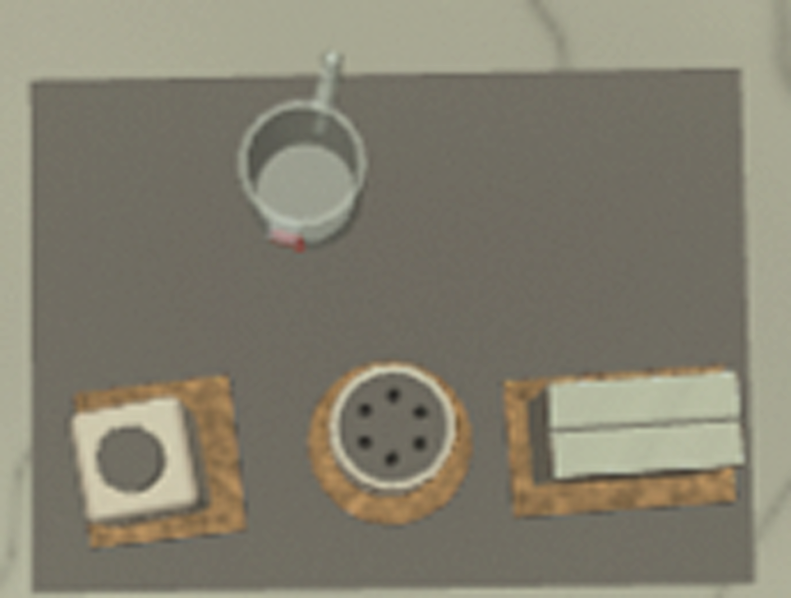

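Depth and colour measurements match the given dimensions. I'll start with the carton, which is nearest the mat, and refine the jug and round pad along the way.

>>> send_rows(
  increments="25 27.5 -2.5 0 0 0.09 -1;25 27.5 -2.5 0 0 0.09 -1;25 27.5 -2.5 0 0 0.09 -1;25 27.5 -2.5 0 0 0.09 -1;25 27.5 -2.5 0 0 0.09 -1;25 27.5 -2.5 0 0 0.09 -1;25 27.5 -2.5 0 0 0.09 -1;25 27.5 -2.5 0 0 0.09 -1;25 27.5 -2.5 0 0 0.09 -1;25 27.5 -2.5 0 0 0.09 -1",
  force=20,
)

```text
t: 0.93
position: [0.4429, -0.2386, 0.1584]
tcp_rot: [-3.141, -0.0, 1.261]
ft_force: [0.6, -0.5, -0.5]
opening: 0.0932
gripper_force: 0.0
```

Run:
```python
from h import *
c=dict(np.load("top0.npz")); P=cloud(c); hsv=cv2.cvtColor(c["pixels"],cv2.COLOR_BGR2HSV); v,u=np.indices(P.shape[:2])
k=(u>=282)&(u<326)&(v>=195)&(v<238)&(hsv[...,1]>90)&(hsv[...,0]<20)
print("round",cv2.minEnclosingCircle((onplane(c,np.c_[u[k],v[k]],.007)*1000).astype(np.float32)))
k=(u>=282)&(u<326)&(v>=195)&(v<238)&(P[...,2]>.12)
print("can",cv2.minEnclosingCircle((P[k][:,:2]*1000).astype(np.float32)))
f=lambda x,y:[220+(x+.5)/4.6-.5,120+(y+.5)/4.6-.5]
print("jug rim",onplane(c,[f(302,163),f(302,103),f(240,163),f(366,163)],.088),"handle",onplane(c,[f(333,57)],.075),"spout/foot",onplane(c,[f(287,238)],.085))
k=(u>=268)&(u<303)&(v>=140)&(v<178)&(P[...,2]>.075)
print("jug",cv2.minEnclosingCircle((P[k][:,:2]*1000).astype(np.float32)))
```

```text
round ((542.0753173828125, -19.50115394592285), 40.564849853515625)
can ((527.9921264648438, -13.730488777160645), 42.7317008972168)
jug rim [[ 0.66828174  0.02096239]
 [ 0.69650452  0.02061918]
 [ 0.66875328  0.04980413]
 [ 0.66779567 -0.00876895]] handle [[0.72105755 0.00595767]] spout/foot [[0.63371327 0.02843032]]
jug ((595.3075561523438, 7.14953088760376), 107.32289123535156)
```

>>> send_rows(
  increments="25 27 -2 0 0 0.092 -1;25 27 -2 0 0 0.092 -1;25 27 -2 0 0 0.092 -1;24 27 -2 0 0 0.092 -1;0 0 0 0 0 0 -1;0 0 -15 0 0 0 -1;0 0 -25 0 0 0 -1;0 0 -25 0 0 0 -1;0 0 -17 0 0 0 -1;0 0 0 0 0 0 -1",
)

```text
t: 1.77
position: [0.5376, -0.1314, 0.0647]
tcp_rot: [-3.134, -0.004, 1.624]
ft_force: [-0.2, 0.5, -0.5]
opening: 0.0929
gripper_force: 0.0
```

>>> send_rows(
  increments="0 0 0 0 0 0 1;0 0 0 0 0 0 1;0 0 0 0 0 0 1;0 0 0 0 0 0 1;0 0 0 0 0 0 1;0 0 0 0 0 0 1;0 0 0 0 0 0 1;0 0 0 0 0 0 1",
)

```text
t: 2.43
position: [0.5414, -0.1324, 0.069]
tcp_rot: [3.141, 0.0, 1.625]
ft_force: [0.9, 0.7, 0.3]
opening: 0.0448
gripper_force: 0.4
```

>>> send_rows(
  increments="0 0 0 0 0 0 1;0 0 0 0 0 0 1;0 0 0 0 0 0 1;0 0 10 0 0 0 1;0 0 15 0 0 0 1;0 0 15 0 0 0 1;0 0 0 0 0 0 1",
)

```text
t: 3.02
position: [0.5425, -0.133, 0.1115]
tcp_rot: [3.138, 0.002, 1.625]
ft_force: [0.3, -0.3, -2.0]
opening: 0.0416
gripper_force: 19.9
```

>>> send_rows(
  increments="2 -12 0 0 0 0 1;4 -22 0 0 0 0 1;6 -30 0 0 0 0 1;6 -30 0 0 0 0 1;6 -30 0 0 0 0 1;6 -30 0 0 0 0 1;4 -24 0 0 0 0 1;2 -15 0 0 0 0 1;1 -11 0 0 0 0 1;0 0 0 0 0 0 1",
)

```text
t: 3.85
position: [0.5771, -0.339, 0.1069]
tcp_rot: [-3.14, -0.001, 1.622]
ft_force: [0.4, -0.3, -2.9]
opening: 0.0419
gripper_force: 19.9
```

>>> send_rows(
  increments="0 0 -12 0 0 0 1;0 0 -14 0 0 0 1;0 0 -8 0 0 0 1;0 0 -4 0 0 0 1;0 0 -2 0 0 0 1;0 0 0 0 0 0 1;0 0 0 0 0 0 1",
)

```text
t: 4.43
position: [0.5785, -0.3361, 0.0692]
tcp_rot: [3.141, 0.0, 1.625]
ft_force: [0.2, -0.3, -2.9]
opening: 0.0422
gripper_force: 19.9
```

>>> send_rows(
  increments="0 0 -1 0 0 0 1;0 0 -1 0 0 0 1;0 0 0 0 0 0 1;0 0 0 0 0 0 1",
)

```text
t: 4.77
position: [0.5783, -0.3365, 0.0671]
tcp_rot: [3.141, 0.0, 1.625]
ft_force: [0.1, -0.4, -2.1]
opening: 0.0419
gripper_force: 19.9
```

>>> send_rows(
  increments="0 0 -0.7 0 0 0 1;0 0 0 0 0 0 1;0 0 0 0 0 0 0;0 0 0 0 0 0 -0.4;0 0 0 0 0 0 -1;0 0 0 0 0 0 -1;0 0 10 0 0 0 -1;0 0 25 0 0 0 -1;0 0 30 0 0 0 -1;0 0 20 0 0 0 -1",
)

```text
t: 5.6
position: [0.5788, -0.3368, 0.1543]
tcp_rot: [3.14, 0.002, 1.625]
ft_force: [0.9, -0.6, 0.5]
opening: 0.0882
gripper_force: 0.0
```

>>> send_rows(
  increments="-2 20 0 0 0 0 -1;-4 35 0 0 0 0 -1;-5 38 0 0 0 0 -1;-5 38 0 0 0 0 -1;-5 38 0 0 0 0 -1;-5 38 0 0 0 0 -1;-4 38 0 0 0 0 -1;-4 36 0 0 0 0 -1;-3 25 0 0 0 0 -1;-1 12 0 0 0 0 -1",
)

```text
t: 6.43
position: [0.5395, -0.0151, 0.1521]
tcp_rot: [3.141, -0.001, 1.628]
ft_force: [-0.2, 0.2, 0.1]
opening: 0.0928
gripper_force: 0.0
```

>>> send_rows(
  increments="0 0 0 0 0 0 -1;0 0 0 0 0 0 -1;0 0 -20 0 0 0 -1;0 0 -25 0 0 0 -1;0 0 -25 0 0 0 -1;0 0 -13 0 0 0 -1;0 0 0 0 0 0 -1;0 0 0 0 0 0 -1",
)

```text
t: 7.1
position: [0.5401, -0.0201, 0.0676]
tcp_rot: [-3.14, -0.0, 1.623]
ft_force: [1.3, 0.1, 1.1]
opening: 0.0931
gripper_force: 0.0
```

>>> send_rows(
  increments="1 1.5 0 0 0 0 -1;0 0 0 0 0 0 0;0 0 0 0 0 0 1;0 0 0 0 0 0 1;0 0 0 0 0 0 1;0 0 0 0 0 0 1;0 0 0 0 0 0 1;0 0 0 0 0 0 1;0 0 0 0 0 0 1;0 0 0 0 0 0 1",
)

```text
t: 7.93
position: [0.5415, -0.0169, 0.0683]
tcp_rot: [3.141, 0.0, 1.625]
ft_force: [1.3, -0.0, 0.8]
opening: 0.0557
gripper_force: 20.0
```

>>> send_rows(
  increments="0 0 8 0 0 0 1;0 0 16 0 0 0 1;0 -8 16 0 0 0 1;-4 -20 0 0 0 0 1;-7 -32 0 0 0 0 1;-8 -36 0 0 0 0 1;-8 -36 0 0 0 0 1;-8 -36 0 0 0 0 1;-8 -36 0 0 0 0 1;-7 -34 0 0 0 0 1",
)

```text
t: 8.77
position: [0.4899, -0.2563, 0.1081]
tcp_rot: [-3.141, -0.001, 1.625]
ft_force: [0.7, -0.5, -2.3]
opening: 0.0557
gripper_force: 19.9
```

>>> send_rows(
  increments="-6 -30 0 0 0 0 1;-5 -24 0 0 0 0 1;-4 -17 0 0 0 0 1;-2 -10 0 0 0 0 1;0 0 0 0 0 0 1;0 0 -12 0 0 0 1;0 0 -14 0 0 0 1;0 0 -8 0 0 0 1;0 0 -4 0 0 0 1;0 0 -2 0 0 0 1",
)

```text
t: 9.6
position: [0.474, -0.3344, 0.0673]
tcp_rot: [-3.14, -0.002, 1.626]
ft_force: [-0.4, -0.4, -2.4]
opening: 0.0556
gripper_force: 19.9
```

>>> send_rows(
  increments="0 0 -1 0 0 0 1;0 0 -1 0 0 0 1;0 0 0 0 0 0 1;0 0 0 0 0 0 1",
)

```text
t: 9.93
position: [0.4744, -0.336, 0.0666]
tcp_rot: [3.141, 0.001, 1.625]
ft_force: [-0.1, 0.2, -2.4]
opening: 0.0558
gripper_force: 19.9
```

>>> send_rows(
  increments="0 0 -1 0 0 0 1;0 0 0 0 0 0 1;0 0 0 0 0 0 0;0 0 0 0 0 0 -0.6;0 0 0 0 0 0 -0.8;0 0 0 0 0 0 -0.8;0 0 10 0 0 0 -0.8;0 0 25 0 0 0 -0.8;0 0 30 0 0 0 -0.8;0 0 20 0 0 0 -1",
)

```text
t: 10.77
position: [0.4746, -0.3364, 0.1529]
tcp_rot: [3.14, 0.002, 1.625]
ft_force: [-0.8, -0.5, -0.7]
opening: 0.0868
gripper_force: 0.0
```

>>> send_rows(
  increments="2 20 0 0 0 0.01 -1;4 35 0 0 0 0.01 -1;5 39 0 0 0 0.01 -1;5 39 0 0 0 0.01 -1;5 39 0 0 0 0.01 -1;5 39 0 0 0 0.01 -1;5 39 0 0 0 0.01 -1;5 39 0 0 0 0.01 -1;5 39 0 0 0 0.01 -1;5 39 0 0 0 0.01 -1",
)

```text
t: 11.6
position: [0.5202, 0.033, 0.1509]
tcp_rot: [3.141, 0.0, 1.725]
ft_force: [-0.4, -0.3, 0.0]
opening: 0.0926
gripper_force: 0.0
```

>>> send_rows(
  increments="5 37 0 0 0 0.01 -1;3 22 0 0 0 0.01 -1;1.5 9 0 0 0 0 -1;0 0 0 0 0 0 -1;0 0 0 0 0 0 -1",
)

```text
t: 12.02
position: [0.5296, 0.0987, 0.1502]
tcp_rot: [-3.141, 0.001, 1.746]
ft_force: [0.1, 0.4, -0.0]
opening: 0.0933
gripper_force: 0.0
```

>>> send_rows(
  increments="0 0 -20 0 0 0 -1;0 0 -25 0 0 0 -1;0 0 -25 0 0 0 -1;0 0 -12 0 0 0 -1;0 0 0 0 0 0 -1;0 0 0 0 0 0 0;0 0 0 0 0 0 1;0 0 0 0 0 0 1;0 0 0 0 0 0 1;0 0 0 0 0 0 1",
)

```text
t: 12.85
position: [0.5303, 0.099, 0.069]
tcp_rot: [3.14, 0.0, 1.745]
ft_force: [-0.8, 0.2, -0.1]
opening: 0.0641
gripper_force: 0.0
```

>>> send_rows(
  increments="0 0 0 0 0 0 1;0 0 0 0 0 0 1;0 0 0 0 0 0 1;0 0 0 0 0 0 1;0 0 0 0 0 0 1",
)

```text
t: 13.27
position: [0.5303, 0.0993, 0.0685]
tcp_rot: [3.14, 0.0, 1.745]
ft_force: [0.8, 0.3, 3.5]
opening: 0.0512
gripper_force: 20.0
```

>>> send_rows(
  increments="0 0 8 0 0 0 1;0 0 16 0 0 0 1;-3 -8 16 0 0 -0.012 1;-8 -20 0 0 0 -0.012 1;-11 -30 0 0 0 -0.012 1;-12 -34 0 0 0 -0.012 1;-13 -35 0 0 0 -0.012 1;-13 -35 0 0 0 -0.012 1;-13 -35 0 0 0 -0.012 1;-13 -35 0 0 0 -0.012 1",
)

```text
t: 14.1
position: [0.4419, -0.1337, 0.1079]
tcp_rot: [-3.14, -0.001, 1.649]
ft_force: [-0.7, 0.2, -2.6]
opening: 0.0514
gripper_force: 20.0
```

>>> send_rows(
  increments="-13 -35 0 0 0 -0.012 1;-13 -35 0 0 0 -0.012 1;-13 -35 0 0 0 -0.012 1;-12 -34 0 0 0 -0.012 1;-10 -28 0 0 0 -0.012 1;-7 -20 0 0 0 -0.012 1;-5 -12 0 0 0 0 1;-2 -5 0 0 0 0 1;0 0 0 0 0 0 1;0 0 -10 0 0 0 1",
)

```text
t: 14.93
position: [0.3696, -0.3368, 0.0991]
tcp_rot: [3.14, 0.002, 1.577]
ft_force: [0.4, -0.2, -3.0]
opening: 0.051
gripper_force: 20.0
```

>>> send_rows(
  increments="0 0 -14 0 0 0 1;0 0 -8 0 0 0 1;0 0 -5 0 0 0 1;0 0 -3 0 0 0 1;0 0 -1 0 0 0 1;0 0 0 0 0 0 1;0 0 0 0 0 0 1",
)

```text
t: 15.52
position: [0.369, -0.337, 0.0674]
tcp_rot: [3.141, 0.001, 1.577]
ft_force: [0.2, -0.1, -2.7]
opening: 0.051
gripper_force: 20.0
```

>>> send_rows(
  increments="0 0 -1 0 0 0 1;0 0 -1 0 0 0 1;0 0 0 0 0 0 1;0 0 0 0 0 0 0;0 0 0 0 0 0 -0.6;0 0 0 0 0 0 -0.8;0 0 0 0 0 0 -0.8;0 0 10 0 0 0 -0.8;0 0 30 0 0 0 -0.8;0 0 40 0 0 0 -1",
)

```text
t: 16.35
position: [0.367, -0.3348, 0.1438]
tcp_rot: [-3.138, -0.006, 1.577]
ft_force: [-0.5, -0.2, -0.5]
opening: 0.0858
gripper_force: 0.0
```

Run:
```python
from h import *
c=manip.capture("top"); cv2.imwrite("pics/top1.png",c["pixels"]); np.savez("top1.npz",**c)
P=cloud(c); v,u=np.indices(P.shape[:2])
b=(u>255)&(u<310)&(v>125)&(v<185)&(P[...,2]>.078)&(P[...,2]<.1)
xy=P[b][:,:2]; print(b.sum(), rect(xy), np.median(xy,0))
```

```text
250 [673.9  22.1  83.5  59.   16.7] [0.67162496 0.02155258]
```

View pics/top1.png

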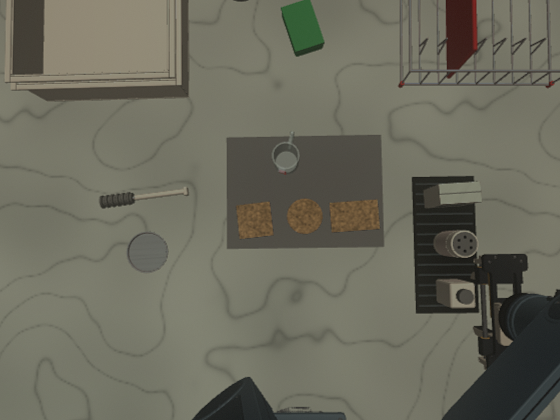

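All three stand upright on the mat: carton at (452,194), can at (456,243) and bottle at (457,292). The pads are bare and the jug is untouched at (286,156). Next is the jug, after an exact fit of the pads.

>>> send_rows(
  increments="15 17 3 0 0 0.1 -1;23 28 0 0 0 0.1 -1;25 30 0 0 0 0.1 -1;25 30 0 0 0 0.1 -1;25 30 0 0 0 0.1 -1;25 30 0 0 0 0.1 -1;25 30 0 0 0 0.1 -1;25 30 0 0 0 0.1 -1;25 30 0 0 0 0.1 -1;25 30 0 0 0 0.1 -1",
)

```text
t: 17.23
position: [0.6078, -0.0501, 0.1488]
tcp_rot: [3.141, 0.001, 2.582]
ft_force: [1.3, -0.9, 0.6]
opening: 0.093
gripper_force: 0.0
```

>>> send_rows(
  increments="25 30 0 0 0 0.1 -1;23 27 0 0 0 0.1 -1;13 16 0 0 0 0.11 -1;0 0 0 0 0 0 -1;0 0 0 0 0 0 -1",
)

```text
t: 17.65
position: [0.6678, 0.0222, 0.1479]
tcp_rot: [-3.141, -0.0, 2.888]
ft_force: [-0.9, 0.1, -1.5]
opening: 0.0932
gripper_force: 0.0
```

Run:
```python
from h import *
c=dict(np.load("top1.npz")); hsv=cv2.cvtColor(c["pixels"],cv2.COLOR_BGR2HSV); v,u=np.indices(hsv.shape[:2]); P=cloud(c)
for n,a,b in (("sq",232,278),("round",284,326),("obl",327,385)):
    k=(u>=a)&(u<b)&(v>=193)&(v<242)&(hsv[...,1]>80)&(hsv[...,0]<22); xy=onplane(c,np.c_[u[k],v[k]],.007)
    print(n,rect(xy),"mean",np.round(xy.mean(0)*1000,1))
for n,a,b in (("carton",175,215),("can",222,265),("bottle",275,312)):
    k=(u>=418)&(u<484)&(v>=a)&(v<b)&(P[...,2]>.09)&(P[...,2]<.135)
    if n=="can":k&=P[...,2]>.12
    if n=="bottle":k&=P[...,2]<.108
    print(n,rect(P[k][:,:2]))
w=manip.capture("wrist"); cv2.imwrite("pics/w0.png",w["pixels"])
```

```text
sq [534.3  95.6  78.   78.2   5.8] mean [534.2  95.6]
round [542.6 -19.9  80.3  80.4  89.3] mean [541.8 -19.6]
obl [ 541.3 -133.5   68.2  110.4    3.4] mean [ 541.1 -133.7]
carton [ 578.7 -334.6   42.3   86.     3. ]
can [ 475.  -337.6   54.6   54.3   27.5]
bottle [ 369.1 -337.9   52.6   52.9    1.3]
```

View pics/w0.png

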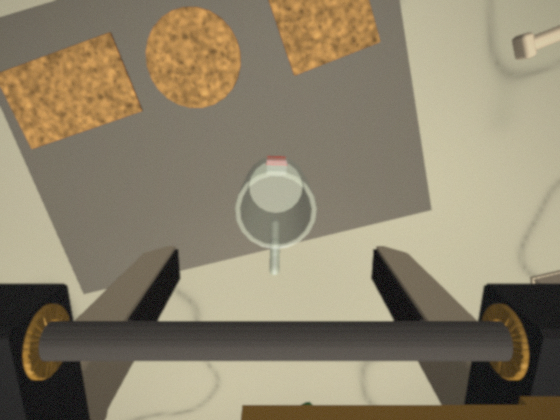

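The wrist view shows the jug centred between the fingers at column 276. The spout points straight up in the image and the handle straight down, so the grip is aligned.

>>> send_rows(
  increments="0 0 -20 0 0 0 -1;0 0 -30 0 0 0 -1;0 0 -30 0 0 0 -1;0 0 -20 0 0 0 -1;0 0 -10 0 0 0 -1;0 -1 -4 0 0 0 -1;0 0 0 0 0 0 -1;0 0 0 0 0 0 -0.2;0 0 0 0 0 0 1;0 0 0 0 0 0 1",
  force=14,
)

```text
t: 18.53
position: [0.6688, 0.0199, 0.0359]
tcp_rot: [3.141, 0.003, 2.887]
ft_force: [-1.2, 0.7, -0.2]
opening: 0.0777
gripper_force: 0.0
```

>>> send_rows(
  increments="0 0 0 0 0 0 1;0 0 0 0 0 0 1;0 0 0 0 0 0 1;0 0 0 0 0 0 1;0 0 0 0 0 0 1;0 0 0 0 0 0 1;0 0 0 0 0 0 1",
)

```text
t: 19.12
position: [0.6682, 0.0205, 0.0347]
tcp_rot: [3.141, 0.001, 2.887]
ft_force: [0.5, 1.9, 5.6]
opening: 0.0602
gripper_force: 14.0
```

>>> send_rows(
  increments="0 0 5 0 0 0 1;0 0 10 0 0 0 1;0 0 15 0 0 0 1;-6 3 15 0 0 0 1;-14 8 10 0 0 0 1;-20 15 0 0 0 0 1;-24 22 0 0 0 0 1;-24 24 0 0 0 0 1;-24 26 0 0 0 0 1;-22 28 0 0 0 0 1",
)

```text
t: 19.95
position: [0.5316, 0.1464, 0.0897]
tcp_rot: [-3.141, -0.0, 2.886]
ft_force: [0.2, -0.1, -2.2]
opening: 0.0604
gripper_force: 14.0
```

>>> send_rows(
  increments="-18 32 0 0 0 0 1;-14 34 0 0 0 0 1;-12 34 0 0 0 0 1;-10 32 0 0 0 0 1;-8 28 0 0 0 0 1;-5 20 0 0 0 0 1;-3 12 0 0 0 0 1;-1 6 0 0 0 0 1;0 0 0 0 0 0 1;0 0 0 0 0 0 1",
)

```text
t: 20.78
position: [0.4628, 0.3433, 0.0891]
tcp_rot: [-3.141, 0.0, 2.887]
ft_force: [-0.3, -0.6, -2.5]
opening: 0.0609
gripper_force: 14.0
```

Run:
```python
from h import *
c=manip.capture("scene"); cv2.imwrite("pics/s1.png",cv2.resize(c["pixels"][90:260,240:470],None,fx=3,fy=3))
```

```text
(no output)
```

View pics/s1.png

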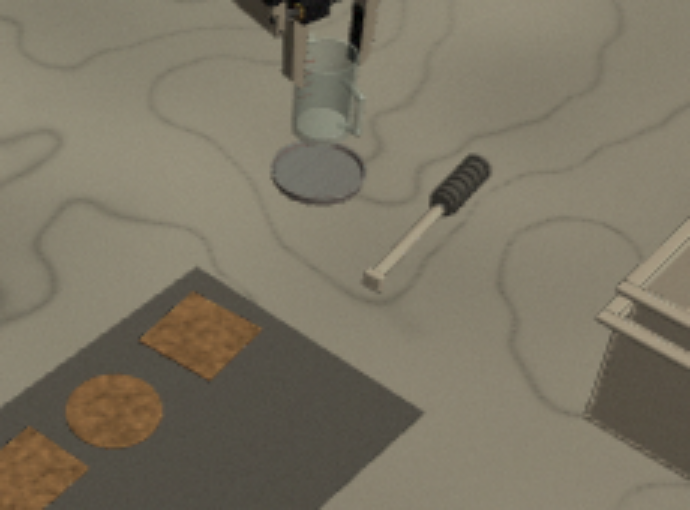

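The jug hangs directly above the saucer (crop 320,125 over 318,172), and the brush is untouched. I'll lower it gently.

>>> send_rows(
  increments="0.5 1 -8 0 0 0 1;0 0 -14 0 0 0 1;0 0 -12 0 0 0 1;0 0 -8 0 0 0 1;0 0 -4 0 0 0 1;0 0 -3 0 0 0 1;0 0 -2 0 0 0 1;0 0 -1 0 0 0 1;0 0 0 0 0 0 1;0 0 0 0 0 0 1",
)

```text
t: 21.67
position: [0.4634, 0.3453, 0.0375]
tcp_rot: [3.141, 0.001, 2.887]
ft_force: [-0.4, 0.8, -2.0]
opening: 0.0605
gripper_force: 14.0
```

>>> send_rows(
  increments="0 0 -0.7 0 0 0 1;0 0 -0.7 0 0 0 1;0 0 -0.5 0 0 0 1;0 0 0 0 0 0 1;0 0 0 0 0 0 1;0 0 0 0 0 0 1",
)

```text
t: 22.17
position: [0.4635, 0.3454, 0.0357]
tcp_rot: [3.141, 0.001, 2.887]
ft_force: [-1.0, -0.4, 2.2]
opening: 0.0604
gripper_force: 14.0
```

>>> send_rows(
  increments="0 0 0 0 0 0 -0.4;0 0 0 0 0 0 -0.7;0 0 0 0 0 0 -1;0 0 0 0 0 0 -1;0 0 0 0 0 0 -1;0 0 8 0 0 0 -1;0 0 20 0 0 0 -1;0 0 30 0 0 0 -1;0 0 30 0 0 0 -1;0 0 25 0 0 0 -1",
  force=20,
)

```text
t: 23.0
position: [0.4634, 0.3453, 0.1507]
tcp_rot: [3.141, 0.001, 2.887]
ft_force: [1.3, 0.1, -0.8]
opening: 0.0929
gripper_force: 0.0
```

Run:
```python
from h import *
c=manip.capture("wrist"); cv2.imwrite("pics/w1.png",c["pixels"])
```

```text
(no output)
```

View pics/w1.png

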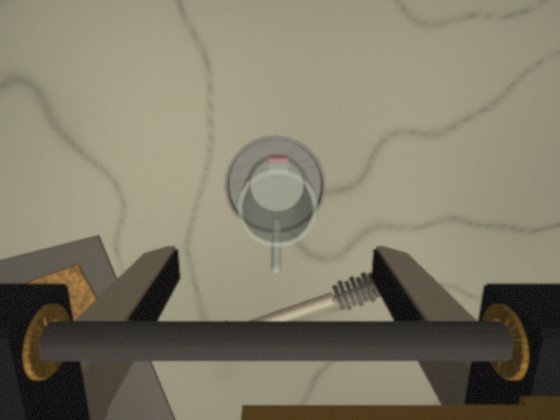

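The jug foot at (277,186) sits centred in the saucer at (275,183). Next I fetch the bottle.

>>> send_rows(
  increments="-3 -20 0 0 0 -0.07 -1;-5 -38 0 0 0 -0.07 -1;-5 -38 0 0 0 -0.07 -1;-5 -38 0 0 0 -0.07 -1;-5 -38 0 0 0 -0.07 -1;-5 -38 0 0 0 -0.07 -1;-5 -38 0 0 0 -0.07 -1;-5 -38 0 0 0 -0.07 -1;-5 -38 0 0 0 -0.07 -1;-5 -38 0 0 0 -0.07 -1",
)

```text
t: 23.88
position: [0.4146, -0.0185, 0.1488]
tcp_rot: [3.141, 0.001, 2.184]
ft_force: [0.1, -0.1, -0.0]
opening: 0.0933
gripper_force: 0.0
```

>>> send_rows(
  increments="-5 -38 0 0 0 -0.07 -1;-5 -38 0 0 0 -0.07 -1;-5 -38 0 0 0 -0.07 -1;-5 -38 0 0 0 -0.07 -1;-5 -38 0 0 0 -0.07 -1;-5 -38 0 0 0 -0.07 -1;-5 -38 0 0 0 -0.07 -1;-5 -30 0 0 0 -0.07 -1;-4 -18 0 0 0 -0.05 -1;-2 -8 0 0 0 0 -1",
)

```text
t: 24.72
position: [0.3684, -0.3418, 0.1484]
tcp_rot: [3.141, 0.001, 1.572]
ft_force: [0.2, -0.1, -0.1]
opening: 0.0926
gripper_force: 0.0
```

>>> send_rows(
  increments="0 0 0 0 0 0 -0.8;0 0 0 0 0 0 -0.8;0 0 0 0 0 0 -0.8",
)

```text
t: 24.97
position: [0.3693, -0.3374, 0.1482]
tcp_rot: [-3.142, -0.001, 1.579]
ft_force: [-0.2, 0.3, -0.5]
opening: 0.0846
gripper_force: 0.0
```

>>> send_rows(
  increments="0 0 -20 0 0 0 -0.8;0 0 -25 0 0 0 -0.8;0 0 -25 0 0 0 -0.8;0 0 -11 0 0 0 -0.8;0 0 0 0 0 0 -0.8;0 0 0 0 0 0 0;0 0 0 0 0 0 1;0 0 0 0 0 0 1;0 0 0 0 0 0 1;0 0 0 0 0 0 1",
)

```text
t: 25.8
position: [0.3695, -0.3393, 0.068]
tcp_rot: [3.141, 0.001, 1.577]
ft_force: [-0.2, -0.5, -0.1]
opening: 0.0551
gripper_force: 0.0
```

>>> send_rows(
  increments="0 0 0 0 0 0 1;0 0 0 0 0 0 1;0 0 0 0 0 0 1;0 0 0 0 0 0 1",
)

```text
t: 26.13
position: [0.3708, -0.34, 0.0686]
tcp_rot: [3.138, 0.003, 1.576]
ft_force: [2.7, 0.6, 6.0]
opening: 0.041
gripper_force: 20.5
```

The opening is 41 mm where 51 mm was expected, so I'll look before lifting.

Run:
```python
from h import *
s=manip.state(); print({k:s[k] for k in("t","position","tcp_rot","opening","gripper_force","ft_force")})
c=manip.capture("scene"); a=cv2.resize(c["pixels"][150:360,60:260],(400,420),interpolation=cv2.INTER_CUBIC)
t=manip.capture("top"); b=cv2.resize(t["pixels"][170:380,400:560],(320,420),interpolation=cv2.INTER_CUBIC)
cv2.imwrite("pics/s2.png",cv2.convertScaleAbs(np.hstack([a,b]),alpha=1.4))
```

```text
{'t': 26.1333, 'position': array([ 0.37075398, -0.3399986 ,  0.06862419]), 'tcp_rot': array([3.13813226e+00, 2.61394494e-03, 1.57628989e+00]), 'opening': 0.040958795643597085, 'gripper_force': 20.46280011010822, 'ft_force': array([2.66384599, 0.6379105 , 6.04825085])}
```

View pics/s2.png

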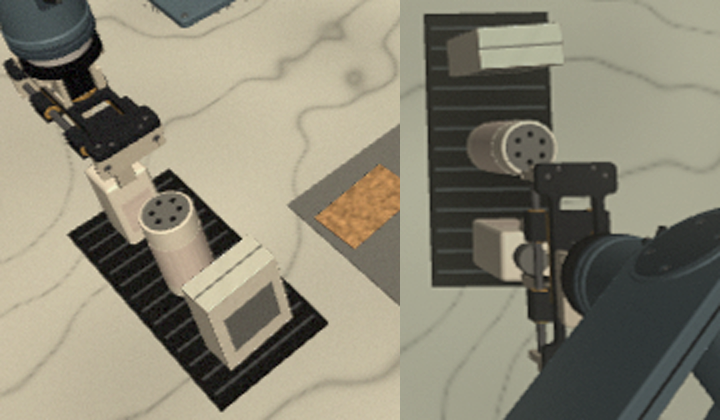

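Run:
```python
from h import *
for n in("scene","top"):
    c=manip.capture(n); P=cloud(c); X=P[c["range_z"]>0]
    X=X[(X[:,0]>.3)&(X[:,0]<.43)&(X[:,1]>-.41)&(X[:,1]<-.28)]
    print(n)
    for z in np.arange(.01,.14,.01):
        s=X[(abs(X[:,2]-z)<.005)]
        if len(s)>4: print(round(z,3),len(s),np.round(np.r_[np.percentile(s[:,0],[3,97]),np.percentile(s[:,1],[3,97])]*1000))
w=manip.capture("wrist"); cv2.imwrite("pics/w2.png",w["pixels"])
```

```text
scene
0.01 370 [ 325.  427. -404. -284.]
0.02 38 [ 358.  398. -363. -346.]
0.03 39 [ 354.  398. -363. -345.]
0.04 38 [ 356.  397. -362. -345.]
0.05 41 [ 356.  397. -363. -342.]
0.06 71 [ 364.  396. -363. -316.]
0.07 92 [ 355.  397. -362. -314.]
0.08 87 [ 359.  395. -363. -314.]
0.09 100 [ 358.  395. -362. -313.]
0.1 156 [ 346.  395. -363. -313.]
0.11 34 [ 364.  407. -359. -316.]
0.12 32 [ 397.  409. -348. -331.]
0.13 25 [ 405.  409. -347. -331.]
top
0.01 999 [ 321.  428. -376. -282.]
0.02 38 [ 348.  394. -329. -312.]
0.03 48 [ 347.  395. -355. -312.]
0.04 47 [ 347.  394. -348. -312.]
0.05 42 [ 345.  394. -341. -312.]
0.06 52 [ 345.  393. -344. -312.]
0.07 47 [ 346.  392. -340. -312.]
0.08 44 [ 343.  391. -329. -312.]
0.09 48 [ 345.  391. -333. -312.]
0.1 177 [ 340.  390. -358. -312.]
0.11 152 [ 342.  396. -359. -316.]
0.12 96 [ 339.  378. -352. -324.]
0.13 61 [ 342.  376. -351. -325.]
```

View pics/w2.png

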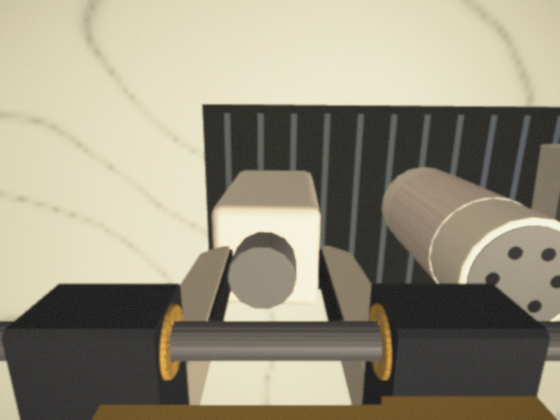

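The bottle leans about 3° (side faces shift roughly 5 mm over its height), so the grip is bad. I'll release it and look again.

>>> send_rows(
  increments="0 0 0 0 0 0 0.1;0 0 0 0 0 0 -0.1;0 0 0 0 0 0 -0.3;0 0 0 0 0 0 -0.6;0 0 0 0 0 0 -0.8;0 0 0 0 0 0 -0.8;0 0 0 0 0 0 -0.8",
)

```text
t: 26.97
position: [0.3692, -0.3391, 0.0674]
tcp_rot: [3.141, 0.001, 1.577]
ft_force: [-0.2, 0.7, 0.0]
opening: 0.0778
gripper_force: 0.4
```

Run:
```python
from h import *
for n in("scene","top"):
    c=manip.capture(n); P=cloud(c); X=P[c["range_z"]>0]
    X=X[(X[:,0]>.3)&(X[:,0]<.43)&(X[:,1]>-.41)&(X[:,1]<-.28)]
    print(n)
    for z in np.arange(.01,.14,.01):
        s=X[(abs(X[:,2]-z)<.005)]
        if len(s)>4: print(round(z,3),len(s),np.round(np.r_[np.percentile(s[:,0],[3,97]),np.percentile(s[:,1],[3,97])]*1000))
w=manip.capture("wrist"); cv2.imwrite("pics/w3.png",w["pixels"])
```

```text
scene
0.01 382 [ 326.  428. -404. -283.]
0.02 29 [ 355.  397. -363. -345.]
0.03 46 [ 351.  395. -362. -345.]
0.04 49 [ 350.  393. -362. -343.]
0.05 62 [ 350.  391. -362. -328.]
0.06 102 [ 351.  390. -362. -313.]
0.07 81 [ 348.  388. -362. -312.]
0.08 69 [ 340.  386. -362. -312.]
0.09 67 [ 342.  382. -363. -313.]
0.1 79 [ 331.  380. -362. -313.]
0.11 47 [ 345.  424. -361. -331.]
0.12 30 [ 416.  425. -347. -330.]
0.13 37 [ 410.  425. -347. -330.]
top
0.01 952 [ 321.  428. -371. -282.]
0.02 30 [ 345.  392. -342. -312.]
0.03 66 [ 343.  392. -358. -312.]
0.04 66 [ 346.  391. -357. -312.]
0.05 62 [ 340.  388. -360. -312.]
0.06 75 [ 338.  386. -355. -312.]
0.07 64 [ 336.  383. -354. -312.]
0.08 69 [ 331.  382. -351. -312.]
0.09 74 [ 333.  379. -348. -312.]
0.1 147 [ 326.  377. -361. -312.]
0.11 259 [ 325.  412. -357. -314.]
0.12 67 [ 318.  360. -350. -324.]
0.13 100 [ 316.  356. -350. -326.]
```

View pics/w3.png

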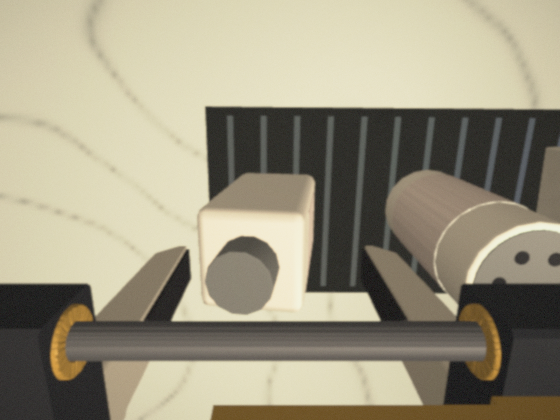

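The bottle now leans about 11° toward −x, following the left finger. I'll hold still briefly to see whether that is static or rocking.

>>> send_rows(
  increments="0 0 0 0 0 0 -0.68;0 0 0 0 0 0 -0.68;0 0 0 0 0 0 -0.68",
)

```text
t: 27.37
position: [0.3689, -0.3386, 0.0669]
tcp_rot: [-3.141, -0.001, 1.577]
ft_force: [0.0, 0.8, 0.5]
opening: 0.0784
gripper_force: 0.0
```

```bash
cat > tilt.py <<'E'
from h import *
def tilt(x0,x1,y0=-.41,y1=-.28):
    c=manip.capture("top"); P=cloud(c); X=P[c["range_z"]>0]
    X=X[(X[:,0]>x0)&(X[:,0]<x1)&(X[:,1]>y0)&(X[:,1]<y1)]
    for z in (.02,.03,.05,.07,.09,.1,.11,.125):
        s=X[(abs(X[:,2]-z)<.005)]
        if len(s)>4: print(round(z,3),len(s),np.round(np.r_[np.percentile(s[:,0],[3,97]),np.percentile(s[:,1],[3,97])]*1000))
E
python3 - <<'E'
from tilt import *
tilt(.3,.43)
s=manip.state(); print(s["opening"],s["gripper_force"],s["ft_force"],s["position"])
E
```

```text
0.02 34 [ 350.  396. -354. -312.]
0.03 37 [ 347.  395. -316. -312.]
0.05 36 [ 347.  394. -316. -312.]
0.07 43 [ 351.  396. -348. -312.]
0.09 42 [ 349.  395. -345. -312.]
0.1 294 [ 344.  395. -358. -313.]
0.11 122 [ 323.  413. -356. -315.]
0.125 124 [ 320.  381. -351. -325.]
0.07801035553406818 0.0 [0.37835178 0.26132927 0.37375484] [ 0.36899086 -0.33871338  0.06694952]
```

The bottle is upright again (faces vertical, x 347–395), so it was only rocking. I had gripped about 3 mm too high, on the shoulder. I'll regrip lower and close gently.

>>> send_rows(
  increments="0.5 0.5 -4 0 0 0 -0.68;0 0 -3 0 0 0 -0.5;0 0 0 0 0 0 -0.3;0 0 0 0 0 0 -0.2;0 0 0 0 0 0 -0.15;0 0 0 0 0 0 -0.1;0 0 0 0 0 0 -0.05;0 0 0 0 0 0 0.1;0 0 0 0 0 0 1;0 0 0 0 0 0 1",
  force=15,
)

```text
t: 28.25
position: [0.3699, -0.3385, 0.0603]
tcp_rot: [3.141, 0.0, 1.577]
ft_force: [1.9, 0.2, 1.4]
opening: 0.0516
gripper_force: 15.0
```

Run:
```python
from tilt import *
tilt(.3,.43)
s=manip.state(); print(s["opening"],s["gripper_force"],s["ft_force"],s["position"])
```

```text
0.02 39 [ 348.  396. -356. -312.]
0.03 36 [ 346.  395. -325. -312.]
0.05 41 [ 347.  394. -317. -312.]
0.07 39 [ 348.  394. -317. -312.]
0.09 40 [ 346.  392. -314. -312.]
0.1 249 [ 343.  395. -355. -313.]
0.11 109 [ 332.  401. -348. -315.]
0.125 112 [ 335.  380. -348. -325.]
0.051845582973120474 15.004388093948364 [ 2.12178995  0.42961734 -0.54948522] [ 0.36990051 -0.33847687  0.06029655]
```

>>> send_rows(
  increments="0 0 8 0 0 0 1;0 0 16 0 0 0 1;4 10 16 0 0 0.008 1;8 20 0 0 0 0.008 1;11 30 0 0 0 0.008 1;13 34 0 0 0 0.008 1;13 35 0 0 0 0.008 1;13 35 0 0 0 0.008 1;13 35 0 0 0 0.008 1;13 35 0 0 0 0.008 1",
  force=20,
)

```text
t: 29.13
position: [0.4573, -0.1027, 0.1004]
tcp_rot: [-3.141, 0.0, 1.641]
ft_force: [0.2, 1.0, -2.9]
opening: 0.0516
gripper_force: 20.0
```

>>> send_rows(
  increments="13 35 0 0 0 0.008 1;13 35 0 0 0 0.008 1;13 35 0 0 0 0.008 1;13 34 0 0 0 0.008 1;10 27 0 0 0 0 1;8 19 0 0 0 0 1;4 11 0 0 0 0 1;2 4 0 0 0 0 1;0 0 0 0 0 0 1;0 0 0 0 0 0 1",
)

```text
t: 29.97
position: [0.5331, 0.0946, 0.1]
tcp_rot: [-3.141, 0.001, 1.673]
ft_force: [-0.1, -0.2, -2.9]
opening: 0.0517
gripper_force: 20.0
```

>>> send_rows(
  increments="1 1 -10 0 0 0 1;0 0 -12 0 0 0 1;0 0 -8 0 0 0 1;0 0 -4 0 0 0 1;0 0 -2 0 0 0 1;0 0 -1 0 0 0 1;0 0 -1 0 0 0 1;0 0 0 0 0 0 1;0 0 0 0 0 0 1",
)

```text
t: 30.72
position: [0.5349, 0.0966, 0.0625]
tcp_rot: [3.141, 0.0, 1.673]
ft_force: [0.5, 0.2, -2.5]
opening: 0.0519
gripper_force: 20.0
```

>>> send_rows(
  increments="-0.5 -0.8 -0.5 0 0 0 1;0 0 -0.5 0 0 0 1;0 0 0 0 0 0 1;0 0 0 0 0 0 0;0 0 0 0 0 0 -0.5;0 0 0 0 0 0 -1;0 0 0 0 0 0 -1;0 0 15 0 0 0 -1;0 0 30 0 0 0 -1;0 0 42 0 0 0 -1",
)

```text
t: 31.55
position: [0.5312, 0.0957, 0.1454]
tcp_rot: [-3.134, -0.001, 1.673]
ft_force: [1.7, -0.1, -0.8]
opening: 0.087
gripper_force: 0.0
```

>>> send_rows(
  increments="-3 -20 0 0 0 -0.01 -1;-5 -36 0 0 0 -0.01 -1;-5 -38 0 0 0 -0.01 -1;-5 -38 0 0 0 -0.01 -1;-5 -38 0 0 0 -0.01 -1;-5 -38 0 0 0 -0.01 -1;-5 -38 0 0 0 -0.01 -1;-5 -38 0 0 0 -0.01 -1;-5 -38 0 0 0 -0.01 -1;-5 -38 0 0 0 -0.01 -1",
)

```text
t: 32.38
position: [0.4854, -0.266, 0.1477]
tcp_rot: [-3.141, -0.0, 1.572]
ft_force: [0.8, -0.5, 0.7]
opening: 0.093
gripper_force: 0.0
```

>>> send_rows(
  increments="-5 -36 0 0 0 0 -1;-4 -24 0 0 0 0 -0.8;-2 -13 0 0 0 0 -0.8;0 0 0 0 0 0 -0.8;0 0 0 0 0 0 -0.8",
)

```text
t: 32.8
position: [0.4749, -0.3365, 0.1473]
tcp_rot: [-3.141, -0.001, 1.572]
ft_force: [0.0, 0.5, 0.0]
opening: 0.084
gripper_force: 0.0
```

>>> send_rows(
  increments="0 -1 -20 0 0 0 -0.8;0 0 -25 0 0 0 -0.8;0 0 -25 0 0 0 -0.8;0 0 -13 0 0 0 -0.8;0 0 0 0 0 0 -0.6;0 0 0 0 0 0 -0.45;0 0 0 0 0 0 -0.35;0 0 0 0 0 0 -0.25;0 0 0 0 0 0 -0.15;0 0 0 0 0 0 1",
)

```text
t: 33.63
position: [0.4761, -0.3387, 0.0663]
tcp_rot: [3.139, 0.002, 1.573]
ft_force: [-0.0, 1.2, 4.1]
opening: 0.0556
gripper_force: 20.0
```

>>> send_rows(
  increments="0 0 0 0 0 0 1;0 0 0 0 0 0 1;0 0 0 0 0 0 1",
)

```text
t: 33.88
position: [0.4761, -0.3388, 0.0662]
tcp_rot: [3.139, 0.002, 1.573]
ft_force: [1.3, 1.6, 6.5]
opening: 0.056
gripper_force: 20.0
```

>>> send_rows(
  increments="0 0 8 0 0 0 1;0 0 16 0 0 0 1;0 8 18 0 0 0 1;4 20 0 0 0 0 1;7 32 0 0 0 0 1;8 36 0 0 0 0 1;8 36 0 0 0 0 1;8 36 0 0 0 0 1;8 36 0 0 0 0 1;7 34 0 0 0 0 1",
)

```text
t: 34.72
position: [0.5247, -0.0983, 0.1069]
tcp_rot: [-3.141, -0.0, 1.572]
ft_force: [0.6, 0.1, -2.7]
opening: 0.0557
gripper_force: 20.0
```

>>> send_rows(
  increments="6 30 0 0 0 0 1;5 24 0 0 0 0 1;4 17 0 0 0 0 1;1 9 0 0 0 0 1;0 0 0 0 0 0 1;0 0 0 0 0 0 1",
)

```text
t: 35.22
position: [0.5408, -0.0205, 0.1067]
tcp_rot: [-3.141, 0.001, 1.574]
ft_force: [0.4, 0.3, -2.4]
opening: 0.0557
gripper_force: 20.0
```

>>> send_rows(
  increments="1 0 -10 0 0 0 1;0 0 -12 0 0 0 1;0 0 -8 0 0 0 1;0 0 -4 0 0 0 1;0 0 -2 0 0 0 1;0 0 -1 0 0 0 1;0 0 -1 0 0 0 1;0 0 0 0 0 0 1;0 0 0 0 0 0 1",
)

```text
t: 35.97
position: [0.5424, -0.0202, 0.0692]
tcp_rot: [3.141, 0.0, 1.573]
ft_force: [-0.2, -0.8, -2.4]
opening: 0.0557
gripper_force: 20.0
```

>>> send_rows(
  increments="0 0 -0.7 0 0 0 1;0 0 -0.7 0 0 0 1;0 0 -0.5 0 0 0 1;0 0 0 0 0 0 1;0 0 0 0 0 0 1",
)

```text
t: 36.38
position: [0.5426, -0.0201, 0.0682]
tcp_rot: [3.14, 0.0, 1.573]
ft_force: [-1.6, 1.3, 5.9]
opening: 0.0555
gripper_force: 20.0
```

>>> send_rows(
  increments="0 0 0 0 0 0 0;0 0 0 0 0 0 -0.5;0 0 0 0 0 0 -1;0 0 0 0 0 0 -1;0 0 12 0 0 0 -1;0 0 30 0 0 0 -1;0 0 42 0 0 0 -1;4 -25 0 0 0 0.01 -1;5 -38 0 0 0 0.01 -1;5 -38 0 0 0 0.01 -1",
)

```text
t: 37.22
position: [0.5569, -0.1216, 0.1518]
tcp_rot: [3.139, 0.001, 1.606]
ft_force: [1.6, -0.0, -1.0]
opening: 0.0928
gripper_force: 0.0
```

>>> send_rows(
  increments="5 -40 0 0 0 0.01 -1;5 -40 0 0 0 0.01 -1;4 -40 0 0 0 0 -1;3 -38 0 0 0 0 -1;3 -30 0 0 0 0 -1;2 -18 0 0 0 0 -1;0 -8 0 0 0 0 -1;0 0 0 0 0 0 -1;0 0 0 0 0 0 -1",
)

```text
t: 37.97
position: [0.5778, -0.3344, 0.1501]
tcp_rot: [-3.141, -0.001, 1.622]
ft_force: [-0.2, 0.1, -0.3]
opening: 0.0928
gripper_force: 0.0
```

>>> send_rows(
  increments="1 -0.5 -20 0 0 0 -0.8;0 0 -25 0 0 0 -0.6;0 0 -25 0 0 0 -0.5;0 0 -15 0 0 0 -0.4;0 0 0 0 0 0 -0.3;0 0 0 0 0 0 -0.2;0 0 0 0 0 0 -0.1;0 0 0 0 0 0 0;0 0 0 0 0 0 0.1;0 0 0 0 0 0 1",
)

```text
t: 38.8
position: [0.5801, -0.336, 0.0672]
tcp_rot: [3.139, 0.002, 1.623]
ft_force: [0.8, 1.0, 3.8]
opening: 0.0417
gripper_force: 20.0
```

>>> send_rows(
  increments="0 0 0 0 0 0 1;0 0 0 0 0 0 1;0 0 0 0 0 0 1;0 0 0 0 0 0 1",
)

```text
t: 39.13
position: [0.58, -0.336, 0.0672]
tcp_rot: [3.139, 0.001, 1.623]
ft_force: [0.1, 1.8, 5.5]
opening: 0.0418
gripper_force: 20.0
```

>>> send_rows(
  increments="0 0 8 0 0 0 1;0 0 16 0 0 0 1;0 6 18 0 0 0.007 1;-3 16 0 0 0 0 1;-6 28 0 0 0 0 1;-6 32 0 0 0 0 1;-6 32 0 0 0 0 1;-6 32 0 0 0 0 1;-6 28 0 0 0 0 1;-4 18 0 0 0 0 1",
)

```text
t: 39.97
position: [0.5403, -0.1406, 0.1072]
tcp_rot: [-3.139, -0.002, 1.631]
ft_force: [-0.9, 0.6, -3.9]
opening: 0.042
gripper_force: 20.0
```

>>> send_rows(
  increments="-2 9 0 0 0 0 1;0 0 0 0 0 0 1;0 0 0 0 0 0 1;0 0 0 0 0 0 1",
)

```text
t: 40.3
position: [0.5406, -0.1361, 0.1076]
tcp_rot: [3.141, 0.001, 1.629]
ft_force: [-1.4, -0.7, -3.5]
opening: 0.042
gripper_force: 20.0
```

>>> send_rows(
  increments="0.5 1 -10 0 0 0 1;0 0 -12 0 0 0 1;0 0 -8 0 0 0 1;0 0 -4 0 0 0 1;0 0 -2 0 0 0 1;0 0 -1 0 0 0 1;0 0 -1 0 0 0 1;0 0 0 0 0 0 1;0 0 0 0 0 0 1",
)

```text
t: 41.05
position: [0.541, -0.1338, 0.07]
tcp_rot: [3.141, 0.0, 1.63]
ft_force: [1.1, 0.7, -3.3]
opening: 0.042
gripper_force: 20.0
```

>>> send_rows(
  increments="0 -0.5 -0.6 0 0 0 1;0 0 -0.6 0 0 0 1;0 0 -0.3 0 0 0 1;0 0 0 0 0 0 1;0 0 0 0 0 0 0.1;0 0 0 0 0 0 -0.4;0 0 0 0 0 0 -1;0 0 0 0 0 0 -1;0 0 0 0 0 0 -1;0 0 12 0 0 0 -1",
)

```text
t: 41.88
position: [0.539, -0.1335, 0.078]
tcp_rot: [-3.138, -0.002, 1.63]
ft_force: [-0.1, -0.1, -0.5]
opening: 0.0707
gripper_force: 0.0
```

>>> send_rows(
  increments="0 0 30 0 0 0 -1;0 0 40 0 0 0 -1;0 -10 30 0 0 0 -1;-10 -35 0 0 0 0 -1;-10 -38 0 0 0 0 -1;-10 -38 0 0 0 0 -1;-10 -38 0 0 0 0 -1;-10 -38 0 0 0 0 -1;0 0 0 0 0 0 -1;0 0 0 0 0 0 -1",
)

```text
t: 42.72
position: [0.4897, -0.3331, 0.1795]
tcp_rot: [-3.141, -0.001, 1.626]
ft_force: [-0.8, 1.0, 0.2]
opening: 0.0929
gripper_force: 0.0
```

Run:
```python
from h import *
c=manip.capture("top"); P=cloud(c); v,u=np.indices(P.shape[:2]); z=P[...,2]
for n,b,lo,hi in (("bottle sq 534.3 95.6 5.8",(228,278,195,245),.09,.1085),("can 542 -19.7",(282,326,195,238),.12,.14),("carton 541.2 -133.6 3.4",(327,390,195,240),.108,.135)):
    k=(u>=b[0])&(u<b[1])&(v>=b[2])&(v<b[3])&(z>lo)&(z<hi); print(n,rect(P[k][:,:2]),np.median(z[k]))
s=manip.capture("scene")
a=cv2.resize(c["pixels"][120:300,80:400],(640,360),interpolation=cv2.INTER_CUBIC);
cv2.imwrite("pics/fin.png",cv2.convertScaleAbs(a,alpha=1.3)); cv2.imwrite("pics/fins.png",cv2.resize(s["pixels"][110:310,180:440],(780,600),interpolation=cv2.INTER_CUBIC))
```

```text
bottle sq 534.3 95.6 5.8 [533.8  95.8  52.2  51.9   5.6] 0.10527017879430413
can 542 -19.7 [541.4 -19.5  55.   53.1  89.7] 0.12838770342144495
carton 541.2 -133.6 3.4 [ 539.7 -133.1   42.2   84.1    3.4] 0.12291032535611926
```

View pics/fin.png

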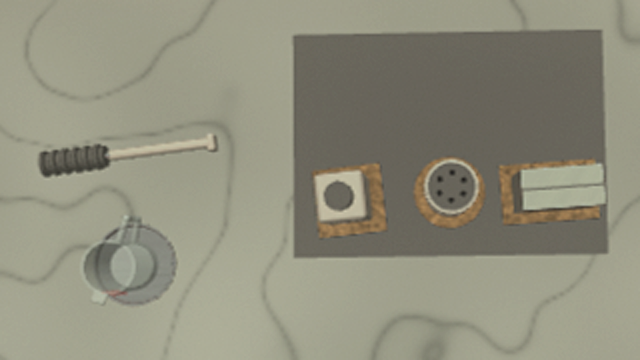

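View pics/fins.png

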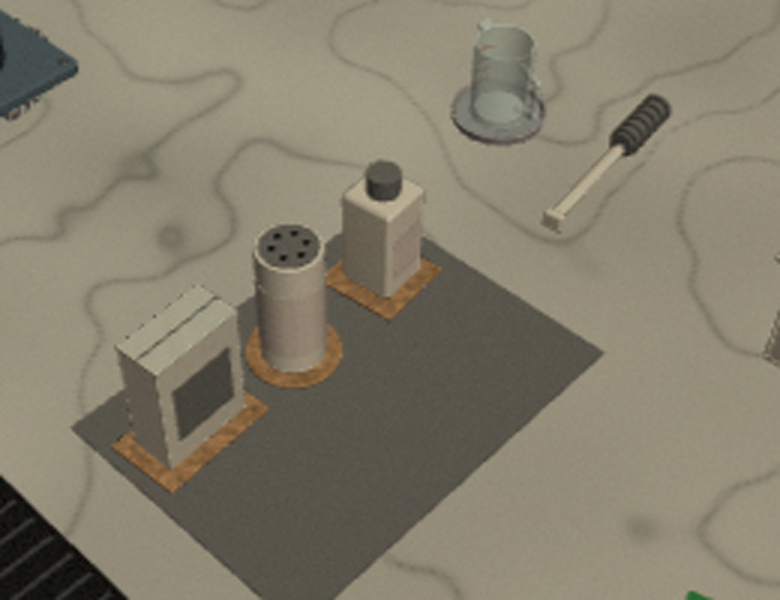

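Every object stands centred and square on its own pad, within about 2 mm. The jug is upright inside the saucer, and the brush hasn't moved. I'm handing the job in.

```bash
python3 -c "
from cell import manip
print(manip.job_done())"
```

```text
the job is handed in; nothing more can be done
None
```

The job is handed in at about 43 s, with the jug upright in the saucer and the can, bottle and carton back on their own pads within about 2 mm; nothing fell, though the bottle rocked to about 11° on the mat after a bad grip and settled upright before I regripped it.

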